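# Stand the camera battery in the charging dock and shut its dust cover

### The arm

A 6-joint arm with a two-finger parallel gripper is mounted at the origin on the work surface. World frame = base frame: x ahead of the robot, y to its left, z up, the work surface at z = 0. Lengths are in m, angles in rad, forces in N, time in s.
With the tool pointing down it reaches from about 0.425 to 0.95 m from the base axis. Payload 14.7 kg.
Tool frame: the origin (TCP) lies midway between the tips of the shut fingers; the grasp point (between the pads) lies manip.tcp_to_grasp behind it (manip.tcp_to_grasp is the distance from the TCP to the grasp point, in m); z points along the fingers, y is the direction in which the jaws open and shut (so a half turn about z gives the same grasp; the last joint's range is limited). The gripper opens to 85 mm and grips with 20 to 120 N. Pads are 22 mm wide; open, the fingers measure 114 mm over their backs; the gripper's body (76 mm by 85 mm) begins 54 mm behind the grasp point. The pads swing forward as they close: fully open they stand 13 mm farther back than shut.
Start: joints at [-1.195, 0.48, 1.596, -0, 1.065, -0.047], TCP at [0.267, -0.593, 0.231] pointing down, gripper open.
Joint ranges: [-2.75, 2.75], [-0.82, 2.05], [0.23, 2.67], [-1.56, 4.7], [0.09, 2.69], [-2.92, 2.92]. Speed limits (rad/s): [1.89, 1.89, 2.39, 3.01, 3.01, 3.01].

### API

Orientations are given as a unit quaternion [w, x, y, z].
In Python, from plant import telemetry, optics, sign_off, manip gives the robot as it stands. The module is installed in compiled form; this text tells all that it offers.
- The arm moves only by the tool arm_command, never from a script. Its argument "increments" is a list that holds one entry, the list of rows, each a list of 7 numbers: the shift along the tool's x, y, z in mm, then the turn, a rotation vector about the tool's x, y, z in rad, then the opening, from -1 (shut) to 1 (fully open). A call has exactly 8 rows; each row is the pose to reach, as a shift and turn from the pose measured when the call began, along the tool's axes at that moment; what a row does not reach only later rows make up. A row lasts 1/12 s, in which the tool goes at most 41.7 mm and 7.16 degrees, less where a joint would pass 70% of its speed; a pose out of reach is approached as far as the arm can. A call with a gripper value outside its range is refused whole. The fingers move at their own pace and stop on an object; "newtons" is the grip in N (left out, the last holds). Time passes only in rows, so rows that repeat a pose let the fingers close, or fill a call up. It gives the time, the measured TCP pose, the force and the opening at its end, in the units of the state.
- telemetry.observe(): the state, without advancing time (a new reading comes with each control period).
- optics.capture(name): name is "side" or "top"; returns a dict with "pixels" (480x640x3 uint8, red, green, blue), "K" (3x3 intrinsics, pixels), "rvec" (rotation vector, rad) and "tvec" (3), from world to camera coordinates, as OpenCV has them. Camera axes: x right, y down, z forward; pixel columns grow to the right and rows downward; lengths in m; the calibration is good to about 2 mm. A picture is of the moment at which its call begins. There is no depth.
- sign_off(): hands the job in, once; it reports no verdict.
The state is a dict: "time": time; "joint_positions": joint angles; "dq": joint speeds; "tau": joint torques, N m; "position": TCP position; "ee_rot": TCP orientation; "force": force on the tool from outside, world axes, zero at the start; "wrist_torque": the same for the moment, N m; "gripper_width": finger opening in m.
Only numpy, scipy, OpenCV 4.12 (cv2) and the standard library are available. Lean on these libraries where they do the work, as an engineer would, in place of code of your own. Each camera call takes 0.05 s, during which the arm holds its last target.

### The job

Take the camera battery pack out of its reclined holder and stand it upright, foot down and fully home, in the slot of the white socket inside the charging dock's open bay; lower it in, do not let it drop. Then slide the dock's dust cover fully shut over the standing battery, and leave the phone, lens, bottle and padlock where they are.

Things in the scene. Friction and masses are not known exactly. Their poses are not given: they have to be found in the camera images.
- battery: black camera battery pack, block 28 mm (its x) by 50 (y) by 95 (z, foot to top), about 0.3 kg. Origin: centre of its foot face. At the start it leans loose in the holder, its z tipped 35 degrees from vertical towards the holder's -x; the upper 50 mm of its narrow sides (y = +-25 mm) are clear for fingers. It fits the slot with its y along dock y, either way round.
- battery_top (a point): centre of the battery's top face, 95 mm from its origin along its z
- cradle: fixed grey reclined holder on a black base 130 x 80 x 12 mm; origin at the base's underside, 45 mm to -x of its centre. The battery's top leans to its -x. A 36 mm wide back rest under the battery ends 52 mm up from the battery's foot; a ledge and two side cheeks (62 mm over all) hold its lowest 21 mm.
- dock: fixed grey charging dock, 200 mm (x) by 180 (y), rim 115 mm above the table. Origin: centre of its underside. The -x half is an open bay, inside 90 mm (x from -95 to -5) by 170 mm (y), floor 6 mm up, walls 5 mm; the +x half is a closed deck where the cover parks. A white socket block stands in the bay (see bay).
- bay (a point): bay middle, dock (-50, 0, 42) mm. White socket: 70 mm (dock x) by 84 (dock y), top 42 mm over the table, one central slot 31 mm (x) by 53 (y), chamfer 3, slot floor 12 mm over the table. It is fixed, centred on this point in x, but in y its middle lies anywhere up to 14 mm either side of this point: not measured, see it or feel for it. Home, the battery's top is 107 mm up.
- cover_bar (a point): top centre of the black pull bar on the cover; bar 12 mm (dock x) by 70 mm (dock y), standing 28 mm above the cover plate, its top 150 mm above the table. The grey cover plate is 100 mm (dock x) by 184 mm (dock y) by 6 mm, lies on the rim (its top 122 mm above the table) and is centred on the bar.
- cover (a joint): slide of the dust cover along dock x in m: 0 shut over the bay (bar at dock x = -50 mm), 0.1 fully open (bar at dock x = +50 mm); stays where it is left, about 2 N to move. A battery that is not fully home blocks it.
- phone: bystander: black phone lying flat, 150 x 72 x 9 mm, origin at its underside centre
- lens: bystander: black camera lens standing on end, 74 mm across, 75 mm high, origin at its underside centre
- bottle: bystander: drink bottle, 64 mm across, 190 mm high, origin at its underside centre
- padlock: bystander: brass padlock lying flat, body 30 x 50 x 22 mm with a steel shackle towards its x, origin at the underside centre of its body
Not all that is in view belongs to the job. What is shaped like the battery but green or pink is not meant.

How it is judged:
By the outcome, as a careful person would: the job done as asked, in the order asked, and still so for the second after the job is handed in, with the robot touching nothing.
It also fails if it takes over 72 s, if anything falls off the work surface, if the arm or the gripper's body presses on something with over 40 N, if the wrist force passes 120 N, or if a joint passes its speed limit or range.

## Working session

There is one attempt and no reset: what is moved stays moved. The work goes in short steps, Python scripts to look and compute and a tool call to move; the robot and the scene stay as the last step left them, time stands still between calls to the robot, and variables do not carry over. Pictures are saved under pics/ and viewed, and the job is handed in when it is done.

Besides the shell and the picture viewer there is one more tool, called after "Call:" by a JSON object that holds its "method" and its "body". arm_command: Moves the arm, as the interface text tells. Its arguments: {"type":"object","properties":{"increments":{"type":"array"},"newtons":{"type":"number"}},"required":["increments"]}

```bash
ls; mkdir -p pics
python3 - <<'E'
from plant import telemetry, optics, manip
import cv2
print(telemetry.observe()); print([ (k,getattr(manip,k)) for k in dir(manip) if not k.startswith('_')])
for n in("side","top"):
    c=optics.capture(n); cv2.imwrite(f"pics/{n}0.png",c["pixels"][:,:,::-1]); print(c["K"],c["rvec"],c["tvec"])
E
```

```text
pics
{'time': 0.0, 'joint_positions': array([-1.19458245e+00,  4.80839029e-01,  1.59688646e+00,  4.79230363e-06,
        1.06510942e+00, -4.66006643e-02]), 'dq': array([ 0.00122633,  0.00092597, -0.00137392,  0.00099964,  0.00065093,
       -0.00191622]), 'tau': array([ 1.90618994e-03, -9.50633597e+01, -4.30172360e+01,  3.27036480e-05,
        1.25635229e-02,  1.43173370e-04]), 'position': array([ 0.2665773 , -0.59235407,  0.23066304]), 'ee_rot': array([-6.13054425e-04,  9.77736642e-01,  2.09834872e-01, -9.98359004e-05]), 'force': array([0.79567391, 0.11569115, 0.26332658]), 'wrist_torque': array([ 0.01247603, -0.02751031,  0.0396467 ]), 'gripper_width': 0.0852196644448216}
[('MotionError', <class 'plant.MotionError'>), ('tcp_to_grasp', 0.0187)]
[[534.93816044   0.         321.92139221]
 [  0.         534.93816044 246.28916267]
 [  0.           0.           1.        ]] [ 2.13317215 -0.05826771  0.02197021] [-0.56471805  0.12658606  1.34412621]
[[443.41770885   0.         318.12054775]
 [  0.         443.41770885 236.25238674]
 [  0.           0.           1.        ]] [ 2.12482636 -2.13383733  0.11764127] [0.03441738 0.58370619 1.12745116]
```

View pics/side0.png

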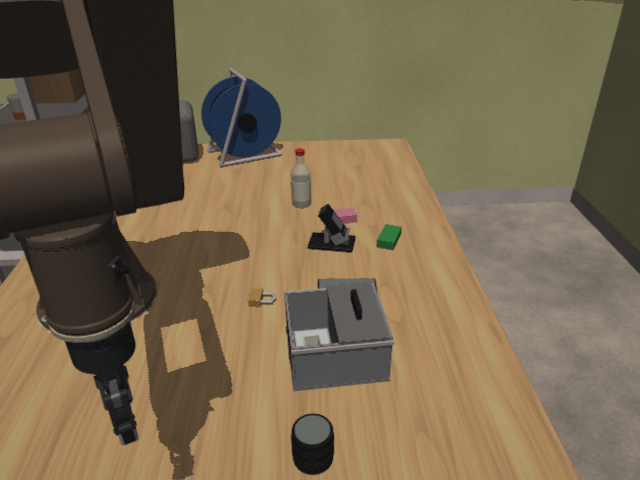

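View pics/top0.png

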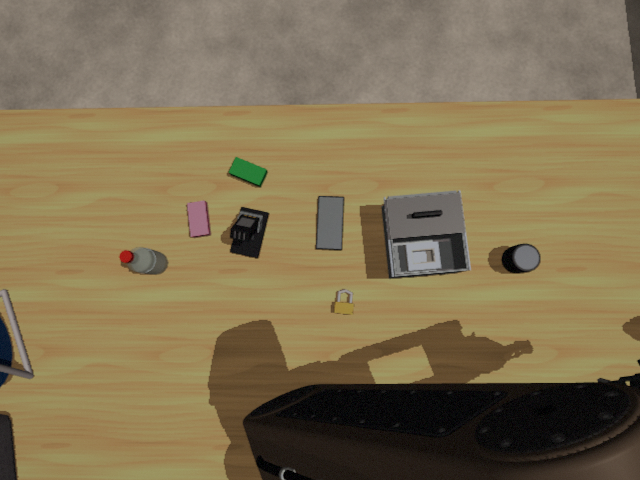

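Could be mistaken for the battery: the black block in the holder (side 332,220 / top 246,228), the green block (389,237 / 247,172), the pink block (345,215 / 198,218) and the dark phone (top 330,222). By the description it is the black one in the reclined holder. I'll check that in a close crop.

```bash
cat > h.py <<'E'
import numpy as np, cv2
from scipy.spatial.transform import Rotation as R
def cam(c):
    Rm=cv2.Rodrigues(c["rvec"])[0]; return c["K"],Rm,np.asarray(c["tvec"]).ravel()
def ray(c,uv):
    K,Rm,t=cam(c); d=Rm.T@np.linalg.inv(K)@np.array([uv[0],uv[1],1.]); return -Rm.T@t,d/np.linalg.norm(d)
def onz(c,uv,z):
    o,d=ray(c,uv); return o+d*(z-o[2])/d[2]
def proj(c,p):
    return cv2.projectPoints(np.atleast_2d(np.asarray(p,float)),c["rvec"],c["tvec"],c["K"],None)[0].reshape(-1,2)
def tri(c1,u1,c2,u2):
    o1,d1=ray(c1,u1);o2,d2=ray(c2,u2)
    s=np.linalg.lstsq(np.c_[d1,-d2],o2-o1,rcond=None)[0]
    a=o1+s[0]*d1;b=o2+s[1]*d2; return (a+b)/2,np.linalg.norm(a-b)
E
python3 - <<'E'
import cv2,numpy as np
t=cv2.imread("pics/top0.png");s=cv2.imread("pics/side0.png")
f=lambda im,x,y,w,h,k:cv2.resize(im[y:y+h,x:x+w],None,fx=k,fy=k,interpolation=cv2.INTER_CUBIC)
g=lambda im:np.clip(255*(im/255.)**0.5,0,255).astype(np.uint8)
a=g(f(t,215,195,70,75,5.7)); b=g(f(s,295,190,70,75,5.7))
cv2.imwrite("pics/c_bat.png",np.hstack([a,b]))
a=g(f(t,375,180,100,105,4)); b=g(f(s,275,270,125,125,3.36))
b=b[:a.shape[0]];cv2.imwrite("pics/c_dock.png",np.hstack([a[:b.shape[0]],b]))
E
```

```text
(no output)
```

View pics/c_bat.png

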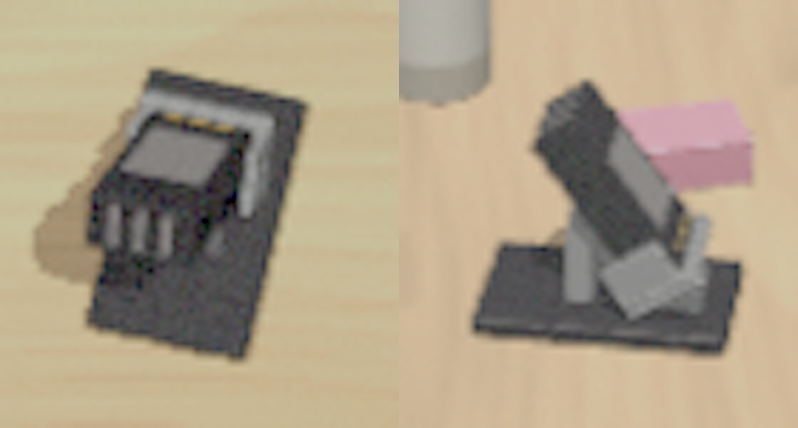

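View pics/c_dock.png

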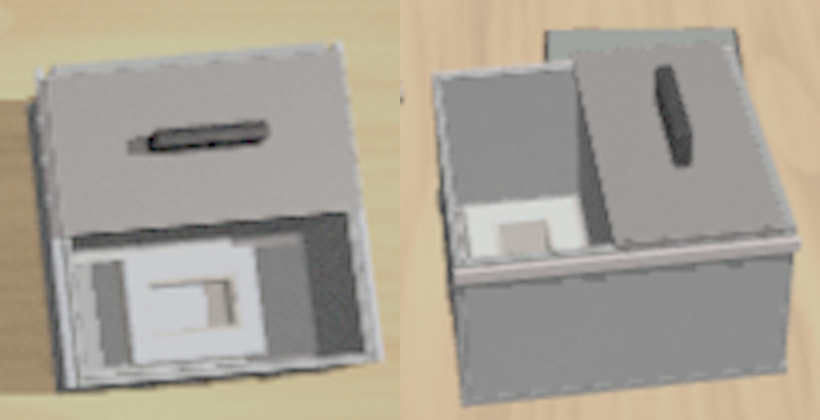

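The crop confirms the choice: a black block with grey label and gold contacts, leaning in the grey holder on its black base. The green and pink blocks lie loose elsewhere. In the dock the white socket's slot is at about top (423,256). Next I'll measure.

Run:
```python
import cv2,numpy as np
t=cv2.imread("pics/top0.png");s=cv2.imread("pics/side0.png")
def f(im,x,y,w,h,k,n):
    o=cv2.resize(im[y:y+h,x:x+w],None,fx=k,fy=k,interpolation=cv2.INTER_LINEAR)
    o=np.clip(255*(o/255.)**0.5,0,255).astype(np.uint8)
    for i in range(0,w,5):
        cv2.line(o,(i*k,0),(i*k,6 if i%10 else 14),(0,0,255),1)
        if i%10==0: cv2.putText(o,str(x+i),(i*k,24),0,.4,(0,0,255))
    for i in range(0,h,5):
        cv2.line(o,(0,i*k),(6 if i%10 else 14,i*k),(0,0,255),1)
        if i%10==0: cv2.putText(o,str(y+i),(14,i*k+4),0,.4,(0,0,255))
    cv2.imwrite(n,o)
f(t,225,200,50,62,9,"pics/b_t.png");f(s,302,198,60,58,10,"pics/b_s.png")
f(t,378,185,96,98,6,"pics/d_t.png");f(s,280,272,115,118,5,"pics/d_s.png")
```

```text
(no output)
```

View pics/b_t.png

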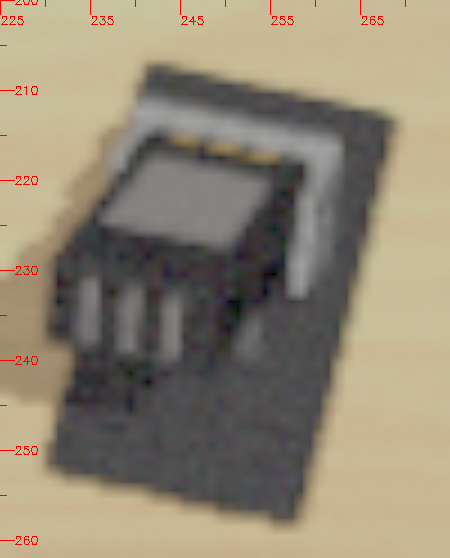

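View pics/b_s.png

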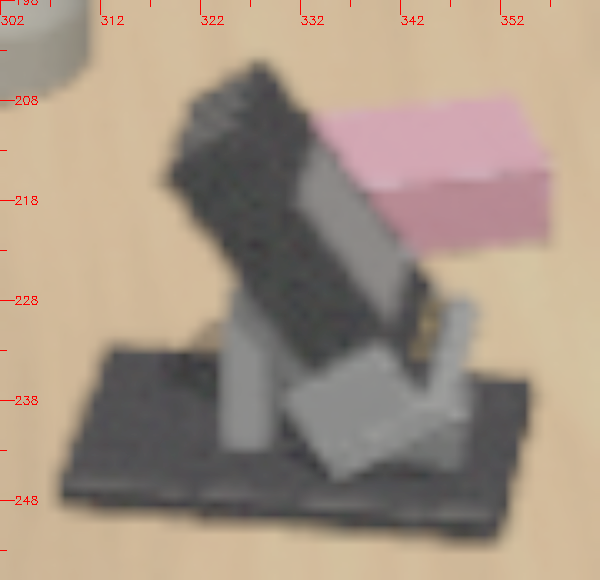

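View pics/d_t.png

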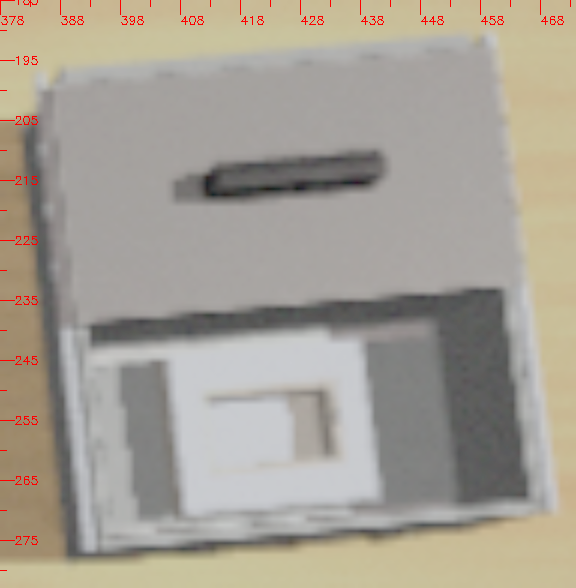

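View pics/d_s.png

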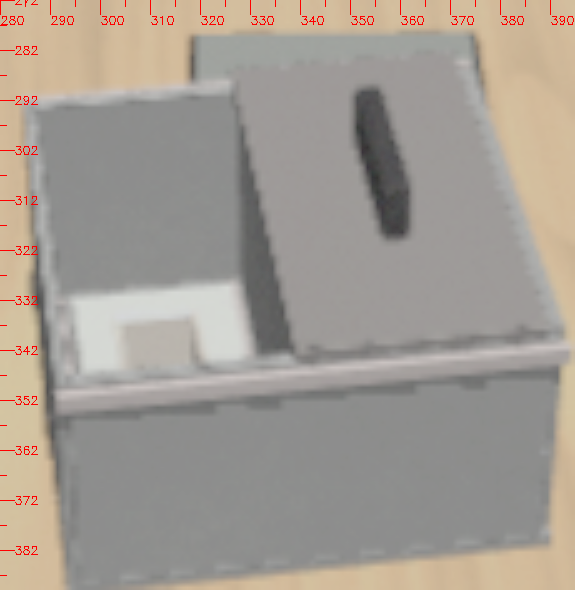

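```bash
cat > m1.py <<'E'
from h import *
from plant import optics
import pickle
cs=optics.capture("side");ct=optics.capture("top")
pickle.dump((cs,ct),open("cams.pkl","wb"))
E
python3 m1.py
python3 - <<'E'
from h import *; import pickle
np.set_printoptions(precision=4,suppress=True)
cs,ct=pickle.load(open("cams.pkl","rb"))
T=np.array([[240.5,217],[255,220],[250,227.5],[236,224]])-.5
S=np.array([[343,225],[340.5,230.5],[332,218.5],[333.5,212.5]])-.5
P=[]
for a,b in zip(T,S):
    p,e=tri(ct,a,cs,b);P.append(p);print("label",p,e)
P=np.array(P);zb=(P[2]+P[3]-P[0]-P[1]);zb/=np.linalg.norm(zb);print("zb",zb,"tilt",np.degrees(np.arccos(zb[2])),"yaw",np.degrees(np.arctan2(-zb[1],-zb[0])), "len",np.linalg.norm(P[2]-P[1]),np.linalg.norm(P[3]-P[2]), P.mean(0))
B=np.array([onz(ct,u,.012) for u in np.array([[242,207],[269,213],[258,258],[230.5,252]])-.5])
print("base",B, B.mean(0)); d=(B[0]+B[1]-B[2]-B[3])/2;print(np.degrees(np.arctan2(d[1],d[0])),np.linalg.norm(d));d=(B[0]+B[3]-B[2]-B[1])/2;print(np.degrees(np.arctan2(d[1],d[0]))-90,np.linalg.norm(d))
Bs=np.array([onz(cs,u,.012) for u in np.array([[312.5,232.5],[355,236.5],[352,251],[308.5,247.5]])-.5]);print("base side",Bs.mean(0))
def rect(n,C,U,z):
    X=np.array([onz(C,u,z) for u in np.array(U)-.5])
    dx=(X[0]+X[1]-X[2]-X[3])/2;dy=(X[0]+X[3]-X[1]-X[2])/2
    print(n,X.mean(0),"yaw",np.degrees(np.arctan2(dx[1],dx[0])),np.degrees(np.arctan2(dy[1],dy[0]))-90,"size",np.linalg.norm(dx[:2]),np.linalg.norm(dy[:2]))
rect("dockrim",ct,[[385,197.5],[460,191],[470,269.5],[392,277]],.115)
rect("slot",ct,[[412.5,251.5],[433,249.5],[435,262],[414,263.5]],.040)
rect("socket",ct,[[405.5,243.5],[438.5,241],[442,268.5],[409,271]],.042)
rect("bar",ct,[[412.5,212.5],[441.5,210.5],[441.5,214.5],[413,216.5]],.150)
rect("cover",ct,[[388,197.5],[460.5,191],[463,233],[389,239]],.122)
rect("dockrim side",cs,[[287,291],[383,284],[395,341],[291,353]],.115)
E
```

```text
label [0.6376 0.2399 0.0481] 0.0002253381345052552
label [0.6276 0.1998 0.0537] 0.0012171901035193055
label [0.6027 0.2058 0.0896] 0.0011850394630084984
label [0.6108 0.2422 0.089 ] 0.0016312211821450158
zb [-0.5558  0.0892  0.8265] tilt 34.257314646993954 yaw -9.121828061205047 len 0.04416095512030854 0.03723181449363081 [0.6197 0.2219 0.0701]
base [[0.6727 0.2442 0.012 ]
 [0.6552 0.1692 0.012 ]
 [0.5315 0.1972 0.012 ]
 [0.5482 0.2727 0.012 ]] [0.6019 0.2208 0.012 ]
-12.83930427077075 0.12733621906655615
-12.827338410311668 0.07713334912593527
base side [0.6034 0.2084 0.012 ]
dockrim [ 0.5802 -0.2362  0.115 ] yaw 3.9328001943651074 4.90239137614401 size 0.19698303515105772 0.187763005509165
slot [ 0.5301 -0.2419  0.04  ] yaw 6.010042242417972 4.568704607860681 size 0.03227350333496358 0.05402878430682599
socket [ 0.5317 -0.2418  0.042 ] yaw 5.138820662516858 4.071357452094347 size 0.07224349389292656 0.0857142709209083
bar [ 0.6226 -0.2318  0.15  ] yaw 1.3820471889115549 3.575213323075417 size 0.009757439285365566 0.06857167126912944
cover [ 0.6245 -0.2326  0.122 ] yaw 0.25894882339096653 4.50025742078499 size 0.10441958406482095 0.17962351291030298
dockrim side [ 0.5885 -0.2447  0.115 ] yaw 90.68443906532731 -265.25689131881796 size 0.18979878985985027 0.2074051101282993
```

```bash
cat >> h.py <<'E'
def yawtilt(yaw_deg,tilt_deg):
    "tool rot: z = down tilted forward by tilt along heading yaw, y = heading+90"
    return R.from_euler('z',yaw_deg,degrees=True)*R.from_euler('y',-tilt_deg,degrees=True)*R.from_matrix(np.array([[-1,0,0],[0,1,0],[0,0,-1.]]))
def inc(p,Rt):
    from plant import telemetry
    s=telemetry.observe(); q=s['ee_rot']; R0=R.from_quat([q[1],q[2],q[3],q[0]])
    d=R0.inv().apply(np.asarray(p)-s['position'])*1000; r=(R0.inv()*Rt).as_rotvec()
    print("t",round(s['time'],2),"pos",s['position'].round(4),"F",s['force'].round(1),"w",round(s['gripper_width'],4),"q",s['joint_positions'].round(2))
    print("inc mm",d.round(1),"rot",r.round(3),"rows>=",np.linalg.norm(d)/41.7,np.degrees(np.linalg.norm(r))/7.16)
E
python3 - <<'E'
from h import *; import pickle
np.set_printoptions(precision=4,suppress=True)
cs,ct=pickle.load(open("cams.pkl","rb"))
a,e1=tri(ct,np.array([248,241])-.5,cs,np.array([318.5,216])-.5)
b,e2=tri(ct,np.array([232,227])-.5,cs,np.array([328,204.5])-.5)
top=(a+b)/2;print(a,e1,b,e2,"top",top)
Rb=R.from_euler('z',-12.8,degrees=True)*R.from_euler('y',-35,degrees=True)
M=Rb.as_matrix();print(M)
print("foot",top-.095*M[:,2])
L=np.array([.6197,.2219,.0701])
print("label in battery frame from top est",M.T@(L-top))
for off in(0,):
  c=top; pts=[c+M@np.array([sx*.014,sy*.025,z]) for z in(0,-.095) for sx in(-1,1) for sy in(-1,1)]
  print(proj(ct,pts)+.5);print(proj(cs,pts)+.5)
b0=np.array([.602,.2208,0]); print("foot in base-centre frame",R.from_euler('z',12.8,degrees=True).apply(top-.095*M[:,2]-b0))
inc([.5,-.15,.32],yawtilt(0,0))
E
```

```text
[0.566  0.2086 0.0976] 0.000446964304768775 [0.5971 0.2464 0.1133] 0.00517422635989425 top [0.5816 0.2275 0.1054]
[[ 0.7988  0.2215 -0.5593]
 [-0.1815  0.9751  0.1271]
 [ 0.5736 -0.      0.8192]]
foot [0.6347 0.2154 0.0276]
label in battery frame from top est [ 0.0112  0.003  -0.051 ]
[[249.1568 241.5483]
 [230.1258 237.3395]
 [250.1433 231.7976]
 [230.8899 227.5694]
 [259.4414 225.9848]
 [241.7095 222.1122]
 [260.4688 216.7561]
 [242.544  212.8676]]
[[318.2067 216.5612]
 [321.3284 208.1688]
 [326.3195 212.1058]
 [329.2433 203.7692]
 [337.3742 242.0065]
 [339.9188 233.1159]
 [345.4598 237.8519]
 [347.807  229.0041]]
foot in base-centre frame [0.0331 0.002  0.0276]
t 0.2 pos [ 0.2666 -0.5925  0.2309] F [ 0.4  0.1 -0.2] w 0.0855 q [-1.19  0.48  1.6  -0.    1.07 -0.05]
inc mm [ 394.4 -307.9  -88.9] rot [-0.    -0.001 -2.719] rows>= 12.186178670266074 21.75599424837706
```

Call:
{"method": "arm_command", "body": {"increments": [[[25,-19,-6,0,0,-0.11,1],[50,-38,-12,0,0,-0.23,1],[75,-57,-18,0,0,-0.35,1],[100,-77,-24,0,0,-0.47,1],[125,-96,-30,0,0,-0.59,1],[150,-115,-36,0,0,-0.71,1],[175,-134,-42,0,0,-0.83,1],[200,-154,-48,0,0,-0.95,1]]]}}

```text
time: 0.87
position: [0.3863, -0.3687, 0.2793]
ee_rot: [-0.0, 0.772, 0.636, 0.0]
force: [0.7, -0.2, 0.2]
gripper_width: 0.0853
```

Run:
```python
from h import *
inc([.50,-.10,.32],yawtilt(-12.8,0))
```

```text
t 0.87 pos [ 0.3863 -0.3687  0.2793] F [ 0.7 -0.2  0.2] w 0.0853 q [-0.82  0.27  1.8   0.    1.07 -0.63]
inc mm [285.5  60.2 -40.6] rot [ 0.00e+00 -1.00e-03 -1.54e+00] rows>= 7.064686925780402 12.320305450742437
```

Call:
{"method": "arm_command", "body": {"increments": [[[36,8,-5,0,0,-0.12,1],[72,15,-10,0,0,-0.24,1],[108,23,-15,0,0,-0.36,1],[144,30,-20,0,0,-0.48,1],[180,38,-25,0,0,-0.6,1],[216,45,-30,0,0,-0.72,1],[252,53,-35,0,0,-0.84,1],[286,60,-41,0,0,-0.96,1]]]}}

```text
time: 1.53
position: [0.5001, -0.0974, 0.3206]
ee_rot: [-0.0, 0.388, 0.922, 0.0]
force: [0.2, -0.8, -0.6]
gripper_width: 0.0855
```

Run:
```python
from h import *
Rb=yawtilt(-12.8,35)
M=Rb.as_matrix();print(M)
top=np.array([.5816,.2275,.1054])
tcp=top+.041*M[:,2]; print(tcp, tcp-.11*M[:,2])
inc(tcp-.11*M[:,2],Rb)
inc(tcp-.11*M[:,2],yawtilt(-12.8,0))
```

```text
[[-7.98795587e-01  2.21548498e-01  5.59322692e-01]
 [ 1.81481905e-01  9.75149354e-01 -1.27074998e-01]
 [-5.73576436e-01 -1.38777878e-17 -8.19152044e-01]]
[0.60453223 0.22228993 0.07181477] [0.54300673 0.23626817 0.16192149]
t 1.53 pos [ 0.5001 -0.0974  0.3206] F [ 0.2 -0.8 -0.6] w 0.0855 q [-0.25  0.2   1.8   0.    1.15 -1.03]
inc mm [208.6 263.9 159. ] rot [-0.175 -0.594 -0.556] rows>= 8.921284616071098 6.659700652053428
t 1.53 pos [ 0.5001 -0.0974  0.3206] F [ 0.2 -0.8 -0.6] w 0.0855 q [-0.25  0.2   1.8   0.    1.15 -1.03]
inc mm [208.6 263.9 159. ] rot [ 0.001 -0.001 -0.574] rows>= 8.921284616071098 4.589931438186928
```

Call:
{"method": "arm_command", "body": {"increments": [[[23,29,10,-0.02,-0.07,-0.07,1],[46,58,20,-0.04,-0.14,-0.14,1],[69,87,32,-0.06,-0.22,-0.21,1],[92,116,44,-0.09,-0.3,-0.28,1],[115,145,58,-0.11,-0.37,-0.35,1],[138,174,72,-0.13,-0.44,-0.42,1],[161,203,86,-0.15,-0.52,-0.49,1],[184,232,100,-0.175,-0.594,-0.556,1]]]}}

```text
time: 2.2
position: [0.5337, 0.157, 0.2344]
ee_rot: [0.27, 0.137, 0.952, -0.035]
force: [0.7, -1.6, -0.3]
gripper_width: 0.0853
```

Run:
```python
from h import *
Rb=yawtilt(-12.8,35)
M=Rb.as_matrix()
top=np.array([.5816,.2275,.1054])
tcp=top+.041*M[:,2]
inc(tcp-.07*M[:,2],Rb)
```

```text
t 2.2 pos [0.5337 0.157  0.2344] F [ 0.7 -1.6 -0.3] w 0.0853 q [ 0.47  0.21  2.18 -0.88  0.48 -0.07]
inc mm [47.2 79.4 95.2] rot [-0.028 -0.06  -0.055] rows>= 3.179487954503122 0.6885462768590946
```

Call:
{"method": "arm_command", "body": {"increments": [[[7,13,10,-0.006,-0.01,-0.01,1],[15,26,22,-0.01,-0.02,-0.02,1],[23,40,36,-0.02,-0.03,-0.03,1],[31,53,52,-0.02,-0.04,-0.04,1],[39,66,70,-0.028,-0.05,-0.05,1],[47,79,85,-0.028,-0.06,-0.055,1],[47,79,95,-0.028,-0.06,-0.055,1],[47,79,95,-0.028,-0.06,-0.055,1]]]}}

```text
time: 2.87
position: [0.565, 0.231, 0.1271]
ee_rot: [0.298, 0.105, 0.948, -0.034]
force: [-1.1, -0.8, -1.1]
gripper_width: 0.0854
```

```bash
cat > look.py <<'E'
import sys
from h import *
from plant import optics
def f(im,x,y,w,h,k):
    o=cv2.resize(im[y:y+h,x:x+w],None,fx=k,fy=k,interpolation=cv2.INTER_LINEAR)
    o=np.clip(255*(o/255.)**0.5,0,255).astype(np.uint8)
    for i in range(0,w,10):
        cv2.line(o,(i*k,0),(i*k,10),(0,0,255),1); cv2.putText(o,str(x+i),(i*k,20),0,.33,(0,0,255))
    for i in range(0,h,10):
        cv2.line(o,(0,i*k),(10,i*k),(0,0,255),1); cv2.putText(o,str(y+i),(12,i*k+4),0,.33,(0,0,255))
    return o
def shot(name,out,x,y,w,h,k):
    c=optics.capture(name); cv2.imwrite(out,f(np.ascontiguousarray(c["pixels"][:,:,::-1]),x,y,w,h,k)); return c
E
python3 - <<'E'
from look import *
shot("top","pics/g1t.png",205,180,100,90,6);shot("side","pics/g1s.png",280,150,100,100,6)
Rb=yawtilt(-12.8,35)
M=Rb.as_matrix()
top=np.array([.5816,.2275,.1054])
inc(top+.041*M[:,2],Rb)
E
```

```text
t 2.97 pos [0.5651 0.2305 0.1291] F [-0.1  0.8 -0.2] w 0.0854 q [ 0.59  0.49  2.18 -1.52  0.43  0.66]
inc mm [-0.2  0.8 70.1] rot [-0.001 -0.001  0.   ] rows>= 1.6801407137091457 0.010386451026860189
```

View pics/g1t.png

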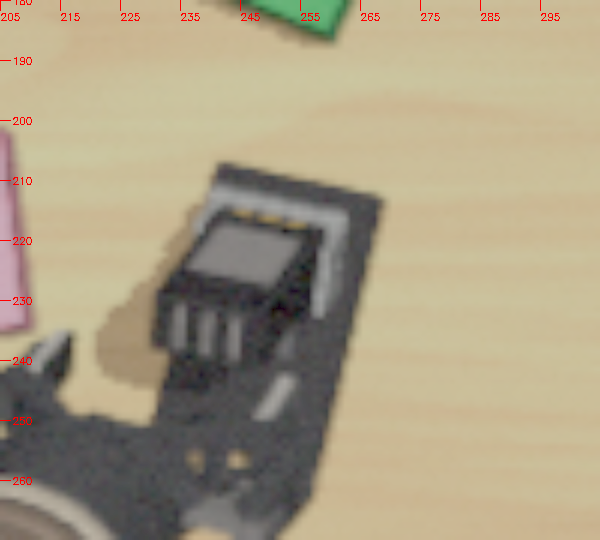

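View pics/g1s.png

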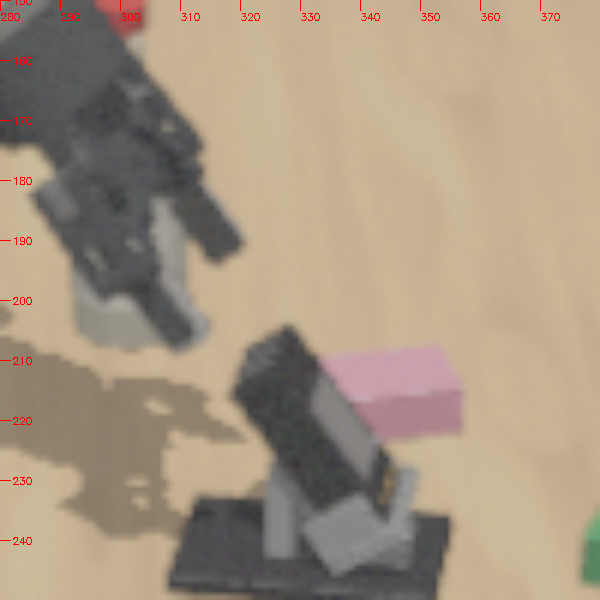

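The tool is lined up above the battery, which still leans at side (335,218). Joint 4 is close to its limit, though, so I'll use a 27° tool tilt (8° off the battery axis about the jaw axis) and correct for that when placing.

Run:
```python
from look import *
Mb=yawtilt(-12.8,35).as_matrix(); Rt=yawtilt(-12.8,27); z=Rt.as_matrix()[:,2]
top=np.array([.5816,.2275,.1054])
g=top+.022*Mb[:,2]; tcp=g+.0187*z
print(tcp)
inc(tcp-.060*Mb[:,2],Rt)
inc(tcp,Rt)
```

```text
[0.60218375 0.22282349 0.07071683]
t 2.97 pos [0.5651 0.2305 0.1291] F [-0.1  0.8 -0.2] w 0.0854 q [ 0.59  0.49  2.18 -1.52  0.43  0.66]
inc mm [2.5 0.8 9.6] rot [-0.001  0.139  0.   ] rows>= 0.2379411256476727 1.1113594489900855
t 2.97 pos [0.5651 0.2305 0.1291] F [-0.1  0.8 -0.2] w 0.0854 q [ 0.59  0.49  2.18 -1.52  0.43  0.66]
inc mm [ 2.4  0.8 69.6] rot [-0.001  0.139  0.   ] rows>= 1.6696464695076836 1.1113594489900855
```

Call:
{"method": "arm_command", "body": {"increments": [[[1,1,4,0,0.07,0,1],[2.5,1,10,0,0.139,0,1],[2.5,1,20,0,0.139,0,1],[2.5,1,32,0,0.139,0,1],[2.5,1,44,0,0.139,0,1],[2.5,1,56,0,0.139,0,1],[2.5,1,66,0,0.139,0,1],[2.5,1,69.6,0,0.139,0,1]]]}}

```text
time: 3.63
position: [0.6028, 0.2224, 0.071]
ee_rot: [0.232, 0.109, 0.966, -0.026]
force: [-1.1, 0.1, -0.0]
gripper_width: 0.0853
```

Run:
```python
from look import *
shot("top","pics/g2t.png",205,180,100,90,6);shot("side","pics/g2s.png",280,150,100,100,6)
inc([.60218,.2228,.0707],yawtilt(-12.8,27))
```

```text
t 3.73 pos [0.6023 0.2226 0.0712] F [0.9 0.  0.1] w 0.0853 q [ 0.48  0.59  2.07 -1.24  0.32  0.3 ]
inc mm [0.4 0.1 0.3] rot [-0.001  0.    -0.   ] rows>= 0.012134331176887671 0.009856740569794933
```

View pics/g2t.png

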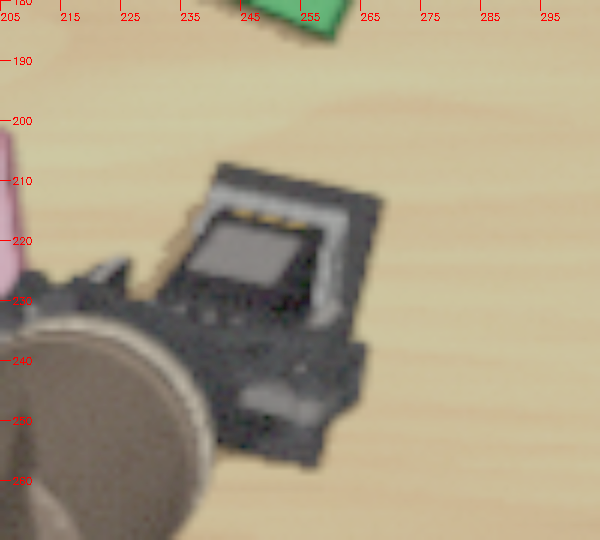

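View pics/g2s.png

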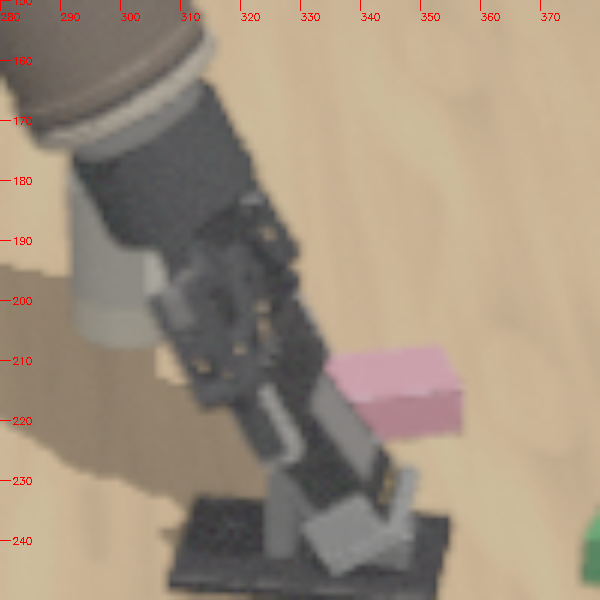

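Fingers straddle the battery, with the near finger at side (323,220); it has not moved. Closing.

Call:
{"method": "arm_command", "body": {"increments": [[[0,0,0,0,0,0,-1],[0,0,0,0,0,0,-1],[0,0,0,0,0,0,-1],[0,0,0,0,0,0,-1],[0,0,0,0,0,0,-1],[0,0,0,0,0,0,-1],[0,0,0,0,0,0,-1],[0,0,0,0,0,0,-1]]], "newtons": 60}}

```text
time: 4.4
position: [0.6022, 0.2228, 0.072]
ee_rot: [0.232, 0.109, 0.966, -0.026]
force: [-5.4, -0.1, 9.7]
gripper_width: 0.0491
```

Run:
```python
from look import *
shot("top","pics/g3t.png",205,180,100,90,6);shot("side","pics/g3s.png",280,150,100,100,6)
Mb=yawtilt(-12.8,35).as_matrix()
inc(np.array([.60218,.2228,.0707])-.04*Mb[:,2],yawtilt(-12.8,27))
```

```text
t 4.5 pos [0.6022 0.2228 0.072 ] F [-5.7 -0.1 10. ] w 0.0492 q [ 0.48  0.59  2.07 -1.24  0.32  0.3 ]
inc mm [  6.1  -0.  -38.5] rot [-0.001  0.001 -0.   ] rows>= 0.9342879357920847 0.010027009093503363
```

View pics/g3s.png

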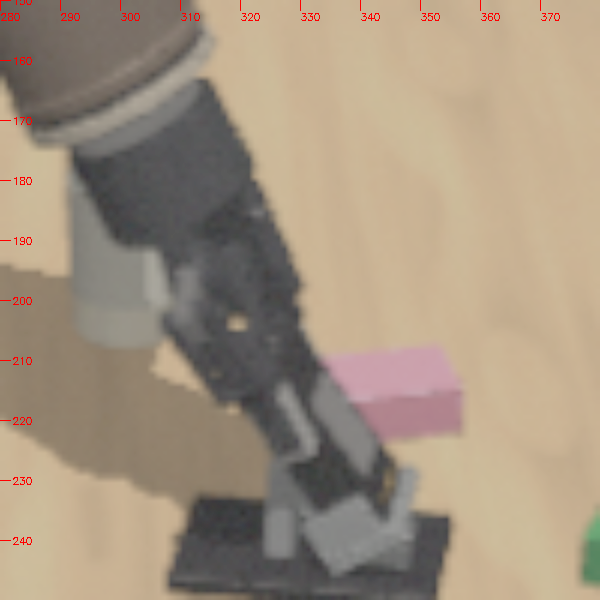

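Held at a 49 mm opening. I'll draw it out along the battery axis.

Call:
{"method": "arm_command", "body": {"increments": [[[0.5,0,-3,0,0,0,-1],[1,0,-8,0,0,0,-1],[2,0,-15,0,0,0,-1],[3.5,0,-24,0,0,0,-1],[5,0,-33,0,0,0,-1],[6.5,0,-42,0,0,0,-1],[7.5,0,-49,0,0,0,-1],[8,0,-52,0,0,0,-1]]]}}

```text
time: 5.17
position: [0.5719, 0.2301, 0.1158]
ee_rot: [0.233, 0.109, 0.966, -0.026]
force: [0.1, -0.3, -2.1]
gripper_width: 0.0496
```

Run:
```python
from look import *
shot("top","pics/g4t.png",205,180,100,90,6);shot("side","pics/g4s.png",270,140,100,100,6)
inc([.54,.05,.30],yawtilt(4.5,-8))
```

```text
t 5.27 pos [0.5719 0.2299 0.1151] F [-0.1 -0.6 -3.1] w 0.0499 q [ 0.52  0.49  2.1  -1.05  0.36  0.14]
inc mm [ -92.  -182.5 -160.6] rot [-0.051  0.607 -0.303] rows>= 6.232933016427268 5.445527263936965
```

View pics/g4s.png

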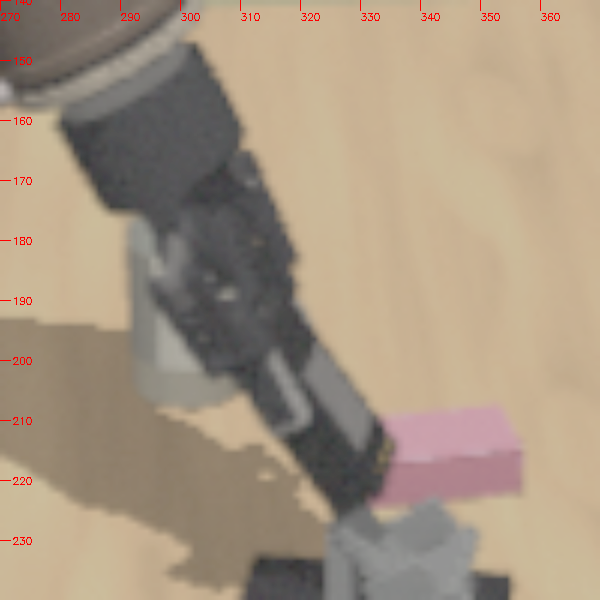

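The battery is in the fingers, foot at side (328,222), clear of the holder. Carrying it up and turning it upright.

Call:
{"method": "arm_command", "body": {"increments": [[[-2,-6,-30,0,0.02,0,-1],[-8,-20,-60,0,0.08,-0.03,-1],[-20,-45,-90,-0.01,0.17,-0.08,-1],[-36,-75,-112,-0.02,0.27,-0.13,-1],[-52,-105,-128,-0.03,0.37,-0.18,-1],[-68,-135,-142,-0.04,0.47,-0.23,-1],[-82,-162,-153,-0.05,0.56,-0.28,-1],[-92,-182,-160,-0.051,0.607,-0.303,-1]]]}}

```text
time: 5.93
position: [0.544, 0.1126, 0.2463]
ee_rot: [0.044, 0.023, 0.998, -0.026]
force: [2.4, -0.8, -3.9]
gripper_width: 0.0495
```

Run:
```python
from look import *
inc([.53,-.24,.26],yawtilt(4.5,-8))
```

```text
t 5.93 pos [0.544  0.1126 0.2463] F [ 2.4 -0.8 -3.9] w 0.0495 q [ 0.2   0.3   1.86 -0.09  0.91 -1.28]
inc mm [  -3.  -353.1    4.3] rot [-0.047  0.225 -0.129] rows>= 8.46974244478533 2.109632159219225
```

Call:
{"method": "arm_command", "body": {"increments": [[[0,-25,-10,-0.01,0.03,-0.02,-1],[0,-60,-20,-0.01,0.06,-0.03,-1],[-1,-98,-20,-0.02,0.09,-0.05,-1],[-1,-138,-16,-0.03,0.12,-0.07,-1],[-2,-178,-10,-0.03,0.15,-0.09,-1],[-2,-218,-5,-0.04,0.18,-0.11,-1],[-3,-255,0,-0.047,0.21,-0.12,-1],[-3,-285,0,-0.047,0.225,-0.129,-1]]]}}

```text
time: 6.6
position: [0.5323, -0.1749, 0.2594]
ee_rot: [-0.071, -0.039, 0.997, -0.002]
force: [0.7, 0.4, -1.6]
gripper_width: 0.0497
```

Run:
```python
from look import *
inc([.53,-.24,.22],yawtilt(4.5,-8))
```

```text
t 6.6 pos [ 0.5323 -0.1749  0.2594] F [ 0.7  0.4 -1.6] w 0.0497 q [-0.33  0.4   1.67 -0.06  1.21 -1.96]
inc mm [  1.6 -64.8  40. ] rot [ 0.001 -0.004 -0.001] rows>= 1.8258249024829227 0.0308159774324612
```

Call:
{"method": "arm_command", "body": {"increments": [[[0,-8,4,0,0,0,-1],[0,-20,12,0,0,0,-1],[0,-34,24,0,0,0,-1],[0,-48,38,0,0,0,-1],[0,-58,52,0,0,0,-1],[0,-65,64,0,0,0,-1],[0,-65,70,0,0,0,-1],[0,-65,70,0,0,0,-1]]]}}

```text
time: 7.27
position: [0.5262, -0.2396, 0.1881]
ee_rot: [-0.073, -0.039, 0.997, -0.002]
force: [-0.4, 0.3, -2.1]
gripper_width: 0.0497
```

Run:
```python
from look import *
shot("top","pics/h1t.png",375,180,100,100,6);shot("side","pics/h1s.png",260,220,130,130,5)
inc([.53,-.24,.184],yawtilt(4.5,-8))
```

```text
t 7.37 pos [ 0.5274 -0.2397  0.19  ] F [ 0.1 -0.4 -2.8] w 0.0494 q [-0.43  0.49  1.7  -0.08  1.08 -2.04]
inc mm [-3.4 -0.5  5.6] rot [ 0.001 -0.004 -0.001] rows>= 0.15778660165160152 0.03243987401352333
```

View pics/h1t.png

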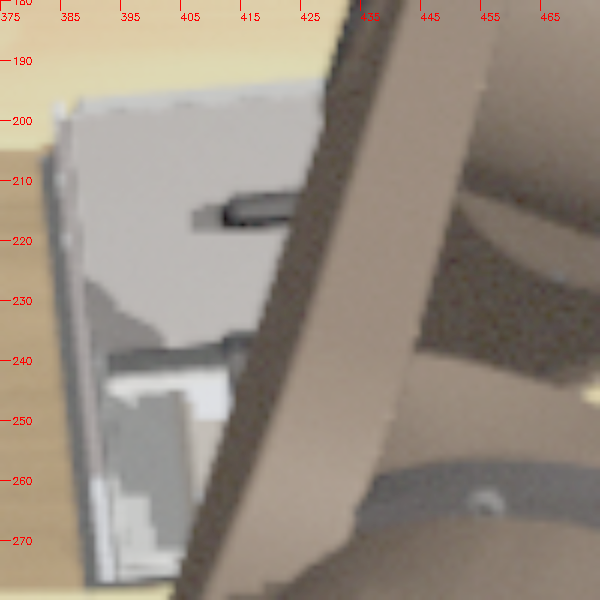

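View pics/h1s.png

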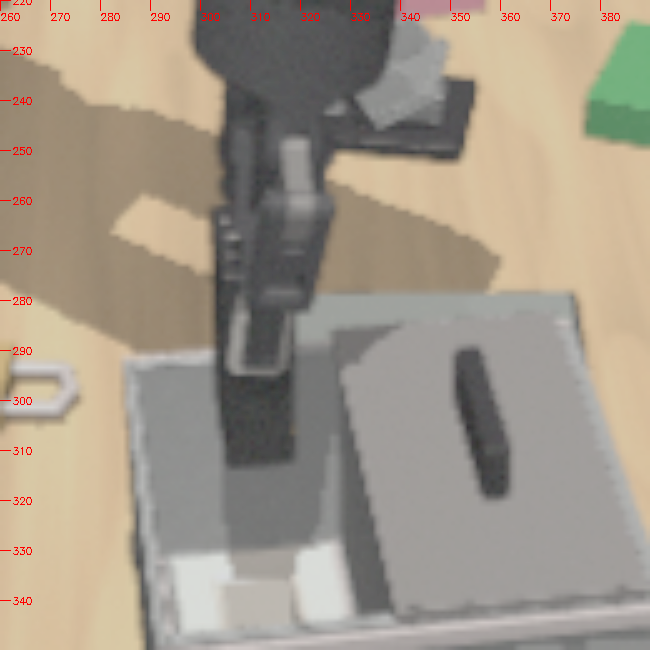

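Run:
```python
from h import *; import pickle
np.set_printoptions(precision=4,suppress=True)
cs,ct=pickle.load(open("cams.pkl","rb"))
for u in((304.5,313),(318.2,312)): print("foot near corner",onz(cs,np.array(u)-.5,.137))
for u in((304.2,337),(318.8,335.5)): print("slot far corner",onz(cs,np.array(u)-.5,.040))
for u in((293.5,332.5),(327.5,328.5)): print("socket far corner",onz(cs,np.array(u)-.5,.042))
p=np.array([.5274,-.2397,.190]); Rt=yawtilt(4.5,-8); g=p-.0187*Rt.as_matrix()[:,2]
Rb=R.from_euler('z',4.5,degrees=True)
foot=g-[0,0,.073]; print("pred foot",foot)
pts=[foot+Rb.apply([sx*.014,sy*.025,z]) for z in(0,.095) for sx in(-1,1) for sy in(-1,1)]
print(proj(cs,pts)+.5)
s=np.array([.530,-.2419,.040]); print("slot pred",proj(cs,[s+Rb.apply([sx*.0155,sy*.0265,0]) for sx in(-1,1) for sy in(-1,1)])+.5)
```

```text
foot near corner [ 0.5173 -0.2608  0.137 ]
foot near corner [ 0.5448 -0.2593  0.137 ]
slot far corner [ 0.5151 -0.2233  0.04  ]
slot far corner [ 0.5467 -0.2203  0.04  ]
socket far corner [ 0.4921 -0.2097  0.042 ]
socket far corner [ 0.5668 -0.2009  0.042 ]
pred foot [ 0.53   -0.2395  0.1355]
[[304.9058 315.0781]
 [302.464  299.7546]
 [318.8279 313.8431]
 [315.8676 298.6067]
 [303.6676 276.2271]
 [301.1579 261.7091]
 [318.2855 275.0428]
 [315.2052 260.6117]]
slot pred [[305.4271 351.9589]
 [302.9305 335.0029]
 [320.1798 350.5428]
 [317.1261 333.6883]]
```

Run:
```python
from h import *; import pickle
np.set_printoptions(precision=4,suppress=True)
cs,ct=pickle.load(open("cams.pkl","rb"))
for n,a,b in(("slot +y-x",(414,263.5),(304.2,337)),("slot +y+x",(412.5,251.5),(318.8,335.5)),("sock +y-x",(409,271),(293.5,332.5)),
  ("rim -x+y",(391.5,277),(285.5,292)),("rim -x-y",(470,269.5),(291,352.5)),("bar +y",(413.5,214),(354.5,291)),("bar -y",(441.5,212.5),(359.5,309))):
    print(n,*tri(ct,np.array(a)-.5,cs,np.array(b)-.5))
for c in(ct,cs): K,Rm,t=cam(c);print(-Rm.T@t)
```

```text
slot +y-x [ 0.5139 -0.2173  0.0345] 0.002397161981335779
slot +y+x [ 0.5456 -0.2144  0.0345] 0.002687003729157955
sock +y-x [ 0.4925 -0.2034  0.0366] 0.001001128416820777
rim -x+y [ 0.4754 -0.1486  0.1065] 0.0034238947548629007
rim -x-y [ 0.4902 -0.3397  0.1065] 0.0022118285359118343
bar +y [ 0.6235 -0.2008  0.142 ] 0.00046533502483515524
bar -y [ 0.6262 -0.2668  0.1467] 0.001473351888839609
[ 0.4139 -0.0089  1.2007]
[ 0.5159 -1.0965  0.8204]
```

Run:
```python
from look import *
inc([.529,-.2424,.110],yawtilt(4.5,-8))
```

```text
t 7.37 pos [ 0.5274 -0.2397  0.19  ] F [ 0.1 -0.4 -2.8] w 0.0494 q [-0.43  0.49  1.7  -0.08  1.08 -2.04]
inc mm [-12.8  -2.9  79. ] rot [ 0.001 -0.004 -0.001] rows>= 1.920548814322838 0.03243987401352333
```

Call:
{"method": "arm_command", "body": {"increments": [[[-1,-2,5,0,0,0,-1],[-3,-3,15,0,0,0,-1],[-5,-3,28,0,0,0,-1],[-7,-3,41,0,0,0,-1],[-9,-3,54,0,0,0,-1],[-11,-3,67,0,0,0,-1],[-12.5,-3,76,0,0,0,-1],[-12.8,-3,79,0,0,0,-1]]]}}

```text
time: 8.03
position: [0.5284, -0.242, 0.1084]
ee_rot: [-0.072, -0.039, 0.997, -0.002]
force: [-0.6, -0.4, -2.7]
gripper_width: 0.0493
```

Run:
```python
from look import *
shot("side","pics/h2s.png",275,260,100,100,6)
inc([.529,-.2424,.110],yawtilt(4.5,-8))
```

```text
t 8.08 pos [ 0.5284 -0.242   0.1087] F [ 1.5  0.6 -3.2] w 0.0492 q [-0.44  0.59  1.75 -0.09  0.92 -2.03]
inc mm [-0.3 -0.4 -1.4] rot [ 0.002 -0.005 -0.   ] rows>= 0.03613506430136542 0.0455315089494045
```

View pics/h2s.png

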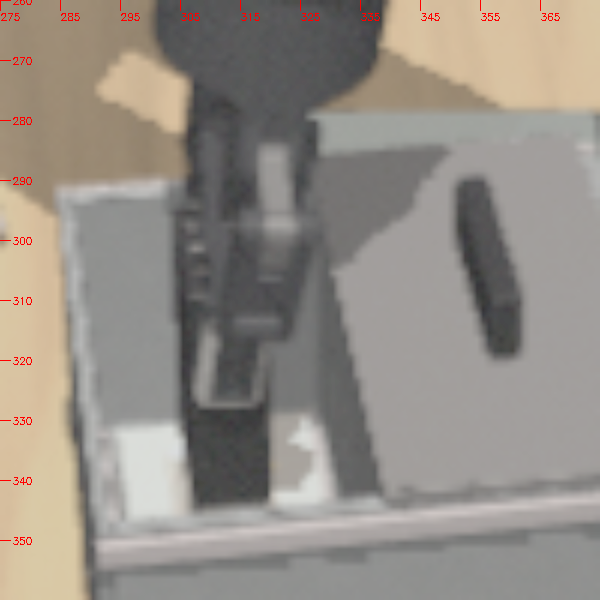

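Run:
```python
from look import *
inc([.5305,-.2424,.0965],yawtilt(4.5,-8))
```

```text
t 8.08 pos [ 0.5284 -0.242   0.1087] F [ 1.5  0.6 -3.2] w 0.0492 q [-0.44  0.59  1.75 -0.09  0.92 -2.03]
inc mm [-3.8 -0.6 11.7] rot [ 0.002 -0.005 -0.   ] rows>= 0.2959260954136387 0.0455315089494045
```

Call:
{"method": "arm_command", "body": {"increments": [[[-2,-0.6,1,0,0,0,-1],[-2.2,-0.6,3,0,0,0,-1],[-2.5,-0.6,5,0,0,0,-1],[-2.8,-0.6,6.5,0,0,0,-1],[-3.1,-0.6,8,0,0,0,-1],[-3.4,-0.6,9.5,0,0,0,-1],[-3.7,-0.6,11,0,0,0,-1],[-3.8,-0.6,11.7,0,0,0,-1]]]}}

```text
time: 8.75
position: [0.5305, -0.2425, 0.0964]
ee_rot: [-0.072, -0.039, 0.997, -0.002]
force: [0.2, 0.4, -2.1]
gripper_width: 0.0491
```

Run:
```python
from look import *
inc([.5305,-.2424,.0885],yawtilt(4.5,-8))
```

```text
t 8.75 pos [ 0.5305 -0.2425  0.0964] F [ 0.2  0.4 -2.1] w 0.0491 q [-0.44  0.61  1.76 -0.09  0.9  -2.03]
inc mm [-1.1  0.   7.8] rot [ 0.002 -0.005 -0.   ] rows>= 0.18848607575435053 0.046278938902534573
```

Call:
{"method": "arm_command", "body": {"increments": [[[-0.1,0,0.8,0,0,0,-1],[-0.2,0,1.6,0,0,0,-1],[-0.3,0,2.4,0,0,0,-1],[-0.4,0,3.2,0,0,0,-1],[-0.6,0,4,0,0,0,-1],[-0.7,0,5,0,0,0,-1],[-0.9,0,6,0,0,0,-1],[-1,0,7,0,0,0,-1]]]}}

```text
time: 9.42
position: [0.5307, -0.2426, 0.0905]
ee_rot: [-0.072, -0.039, 0.997, -0.002]
force: [-6.6, 2.9, 36.1]
gripper_width: 0.0491
```

Run:
```python
from look import *
from plant import telemetry
s=telemetry.observe();print(s['force'],s['wrist_torque'],s['position'])
shot("side","pics/h3s.png",275,260,100,100,6)
```

```text
[-6.58478538  2.90967951 36.08315247] [0.9101017  1.72630114 0.01139166] [ 0.53065098 -0.24257254  0.09051641]
```

View pics/h3s.png

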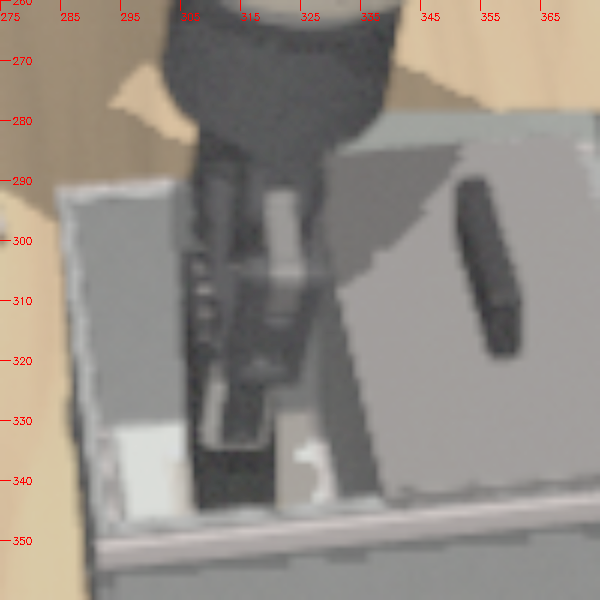

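Contact at TCP z 0.0905 with 36 N, so the foot is on the socket top or its chamfer. I'll feel for the slot, pressing lightly while sliding in +y.

Call:
{"method": "arm_command", "body": {"increments": [[[0,0,0,0,0,0,-1],[0,0.5,0,0,0,0,-1],[0,1,0,0,0,0,-1],[0,1.5,0,0,0,0,-1],[0,2,0.2,0,0,0,-1],[0,2.5,0.4,0,0,0,-1],[0,3,0.6,0,0,0,-1],[0,3.5,0.8,0,0,0,-1]]]}}

```text
time: 10.13
position: [0.5312, -0.2406, 0.0909]
ee_rot: [-0.071, -0.039, 0.997, -0.003]
force: [-3.1, -11.1, 17.1]
gripper_width: 0.0493
```

```bash
cat > st.py <<'E'
from plant import telemetry
s=telemetry.observe();print(s['time'],s['force'].round(1),s['wrist_torque'].round(2),s['position'].round(4),s['gripper_width'].round(4))
E
python3 st.py
```

```text
Traceback (most recent call last):
  File "st.py", line 2, in <module>
    s=telemetry.observe();print(s['time'],s['force'].round(1),s['wrist_torque'].round(2),s['position'].round(4),s['gripper_width'].round(4))
                                                                                                                ^^^^^^^^^^^^^^^^^^^^^^^^
AttributeError: 'float' object has no attribute 'round'
```

Call:
{"method": "arm_command", "body": {"increments": [[[0,-1,0,0,0,0,-1],[0,-2,0,0,0,0,-1],[0,-2.5,0.1,0,0,0,-1],[0,-3,0.2,0,0,0,-1],[0,-3.5,0.3,0,0,0,-1],[0,-4,0.4,0,0,0,-1],[0,-4.5,0.5,0,0,0,-1],[0,-5,0.6,0,0,0,-1]]]}}

```text
time: 10.8
position: [0.5316, -0.2446, 0.0909]
ee_rot: [-0.071, -0.039, 0.997, -0.003]
force: [-0.7, 11.3, 18.9]
gripper_width: 0.0498
```

```bash
sed -i "s/,s\['gripper_width'\].round(4)//" st.py; python3 st.py
```

```text
10.8 [-0.7 11.3 18.9] [ 2.37  0.32 -0.21] [ 0.5316 -0.2446  0.0909]
```

Call:
{"method": "arm_command", "body": {"increments": [[[0,2.2,0,0,0,0,-1],[0,2.2,0,0,0,0,-1],[-0.7,2.2,0.2,0,0,0,-1],[-1.4,2.2,0.2,0,0,0,-1],[-2.1,2.2,0.2,0,0,0,-1],[-2.8,2.2,0.1,0,0,0,-1],[-3.5,2.2,0.1,0,0,0,-1],[-4,2.2,0.1,0,0,0,-1]]]}}

```text
time: 11.47
position: [0.5333, -0.2418, 0.0909]
ee_rot: [-0.073, -0.039, 0.997, -0.002]
force: [-13.4, 2.6, 23.3]
gripper_width: 0.0493
```

```bash
python3 st.py
```

```text
11.4667 [-13.4   2.6  23.3] [0.55 2.56 0.03] [ 0.5333 -0.2418  0.0909]
```

Call:
{"method": "arm_command", "body": {"increments": [[[1,0,-0.6,0,0,0,-1],[2,0,-0.3,0,0,0,-1],[3,0,0,0,0,0,-1],[4,0,0.4,0,0,0,-1],[5,0,0.8,0,0,0,-1],[6,0,1,0,0,0,-1],[6.5,0,1.1,0,0,0,-1],[7,0,1.2,0,0,0,-1]]]}}

```text
time: 12.13
position: [0.5262, -0.2423, 0.0907]
ee_rot: [-0.073, -0.039, 0.997, -0.002]
force: [-0.3, 0.1, -3.7]
gripper_width: 0.0493
```

```bash
python3 st.py
```

```text
12.1333 [-0.3  0.1 -3.7] [-0.02 -0.11 -0.03] [ 0.5262 -0.2423  0.0907]
```

Call:
{"method": "arm_command", "body": {"increments": [[[0,0,0.5,0,0,0,-1],[-0.1,0,1,0,0,0,-1],[-0.2,0,1.5,0,0,0,-1],[-0.3,0,2,0,0,0,-1],[-0.3,0,2.4,0,0,0,-1],[-0.4,0,2.8,0,0,0,-1],[-0.4,0,3.2,0,0,0,-1],[-0.4,0,3.2,0,0,0,-1]]]}}

```text
time: 12.8
position: [0.5274, -0.2424, 0.0898]
ee_rot: [-0.072, -0.039, 0.997, -0.003]
force: [0.4, 7.9, 33.6]
gripper_width: 0.0496
```

```bash
python3 st.py; python3 -c "
from look import *
shot('side','pics/h4s.png',275,260,100,100,6)"
```

```text
12.8 [ 0.4  7.9 33.6] [ 1.37  1.3  -0.26] [ 0.5274 -0.2424  0.0898]
```

View pics/h4s.png

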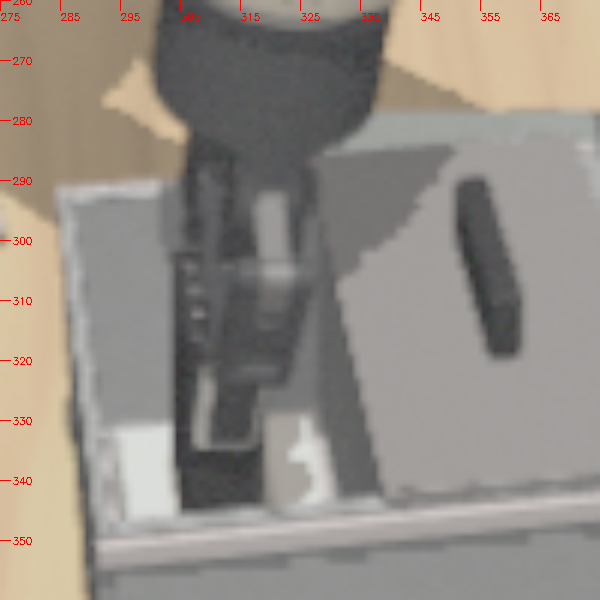

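The foot hides behind the near wall at side (311,344). In x it is centred to within about 1 mm. The side view puts the slot near y = -0.248, unlike the top view's -0.242. I'll lift slightly and feel there.

Run:
```python
from look import *
inc([.5305,-.248,.0935],yawtilt(4.5,-8))
inc([.5305,-.248,.089],yawtilt(4.5,-8))
```

```text
t 12.85 pos [ 0.5275 -0.2424  0.0898] F [-0.5  7.4 33.5] w 0.0494 q [-0.44  0.62  1.77 -0.09  0.88 -2.02]
inc mm [-2.  -5.8 -4. ] rot [ 0.    -0.004 -0.   ] rows>= 0.17621575858552457 0.03313268224170952
t 12.85 pos [ 0.5275 -0.2424  0.0898] F [-0.5  7.4 33.5] w 0.0494 q [-0.44  0.62  1.77 -0.09  0.88 -2.02]
inc mm [-2.7 -5.8  0.4] rot [ 0.    -0.004 -0.   ] rows>= 0.15374994507724982 0.03313268224170952
```

Call:
{"method": "arm_command", "body": {"increments": [[[0,0,-4,0,0,0,-1],[-2,-3,-4,0,0,0,-1],[-2,-5.8,-4,0,0,0,-1],[-2,-5.8,-4,0,0,0,-1],[-2.2,-5.8,-3,0,0,0,-1],[-2.4,-5.8,-2,0,0,0,-1],[-2.6,-5.8,-1,0,0,0,-1],[-2.7,-5.8,0.4,0,0,0,-1]]]}}

```text
time: 13.52
position: [0.5305, -0.248, 0.0903]
ee_rot: [-0.072, -0.039, 0.997, -0.003]
force: [-8.2, 7.7, 50.0]
gripper_width: 0.0494
```

```bash
python3 st.py
```

```text
13.5167 [-8.2  7.7 50. ] [ 0.48  2.5  -0.34] [ 0.5305 -0.248   0.0903]
```

Run:
```python
from h import *; import pickle
np.set_printoptions(precision=1,suppress=True)
cs,ct=pickle.load(open("cams.pkl","rb"))
p=np.array([.5651,.2305,.1291]);Rt=yawtilt(-12.8,35)
for c in(ct,cs):
    print(proj(c,[p+Rt.apply([sx*.011,sy,-.013]) for sy in(-.0545,-.0425,.0425,.0545) for sx in(-1,1)])+.5)
```

```text
[[257.  243. ]
 [256.2 250.8]
 [252.2 241.9]
 [251.4 249.8]
 [218.4 234.5]
 [217.9 242.3]
 [213.7 233.4]
 [213.2 241.3]]
[[314.6 206. ]
 [308.2 209.6]
 [315.5 203.9]
 [309.  207.6]
 [320.9 190.1]
 [314.8 193.7]
 [321.7 188.3]
 [315.5 191.8]]
```

Run:
```python
import cv2,numpy as np
a=cv2.imread("pics/g1t.png");b=cv2.imread("pics/g1s.png")
cv2.imwrite("pics/z.png",np.hstack([cv2.resize(a[300:540,0:330],None,fx=1.2,fy=1.2),cv2.resize(b[150:390,0:330],None,fx=1.2,fy=1.2)]))
```

```text
(no output)
```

View pics/z.png

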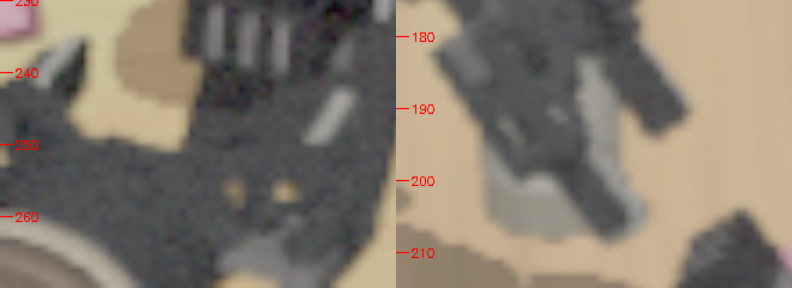

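Run:
```python
from look import *
inc([.5298,-.2447,.0935],yawtilt(4.7,-8))
inc([.5298,-.2447,.0885],yawtilt(4.7,-8))
```

```text
t 13.52 pos [ 0.5305 -0.248   0.0903] F [-8.2  7.7 50. ] w 0.0494 q [-0.44  0.62  1.76 -0.09  0.89 -2.03]
inc mm [ 0.9  3.4 -3.1] rot [ 0.001 -0.004 -0.004] rows>= 0.11149758991907437 0.0466373983694579
t 13.52 pos [ 0.5305 -0.248   0.0903] F [-8.2  7.7 50. ] w 0.0494 q [-0.44  0.62  1.76 -0.09  0.89 -2.03]
inc mm [0.2 3.4 1.9] rot [ 0.001 -0.004 -0.004] rows>= 0.09315973906539432 0.0466373983694579
```

Call:
{"method": "arm_command", "body": {"increments": [[[0.5,0,-4,0,0,0,-1],[0.9,2,-4,0,0,0,-1],[0.9,3.4,-3.5,0,0,0,-1],[0.7,3.4,-2.5,0,0,0,-1],[0.6,3.4,-1.5,0,0,0,-1],[0.5,3.4,-0.5,0,0,0,-1],[0.3,3.4,0.8,0,0,0,-1],[0.2,3.4,1.9,0,0,0,-1]]]}}

```text
time: 14.18
position: [0.5296, -0.2444, 0.0881]
ee_rot: [-0.072, -0.039, 0.997, -0.003]
force: [0.1, 3.2, -1.5]
gripper_width: 0.0494
```

```bash
python3 st.py
```

```text
14.1833 [ 0.1  3.2 -1.5] [ 0.59 -0.11 -0.1 ] [ 0.5296 -0.2444  0.0881]
```

It entered the slot: TCP z 0.0881 with no load. Lowering on.

Call:
{"method": "arm_command", "body": {"increments": [[[-0.2,0.3,1.5,0,0,0,-1],[-0.4,0.4,3,0,0,0,-1],[-0.6,0.5,4.5,0,0,0,-1],[-0.8,0.5,6,0,0,0,-1],[-1,0.5,7.5,0,0,0,-1],[-1.3,0.5,9,0,0,0,-1],[-1.5,0.5,10.5,0,0,0,-1],[-1.7,0.5,12,0,0,0,-1]]]}}

```text
time: 14.85
position: [0.5295, -0.2439, 0.0758]
ee_rot: [-0.072, -0.039, 0.997, -0.003]
force: [-0.1, 0.5, -2.7]
gripper_width: 0.0494
```

```bash
python3 st.py
```

```text
14.85 [-0.1  0.5 -2.7] [-0.01 -0.16  0.03] [ 0.5295 -0.2439  0.0758]
```

Call:
{"method": "arm_command", "body": {"increments": [[[-0.2,0,1.4,0,0,0,-1],[-0.4,0,2.8,0,0,0,-1],[-0.6,0,4.2,0,0,0,-1],[-0.8,0,5.6,0,0,0,-1],[-1,0,7,0,0,0,-1],[-1.2,0,8.4,0,0,0,-1],[-1.4,0,9.8,0,0,0,-1],[-1.5,0,11,0,0,0,-1]]]}}

```text
time: 15.52
position: [0.5294, -0.2439, 0.0646]
ee_rot: [-0.072, -0.039, 0.997, -0.003]
force: [-0.4, 0.3, -3.2]
gripper_width: 0.0494
```

```bash
python3 st.py; python3 -c "
from look import *
shot('side','pics/h5s.png',275,250,100,100,6)"
```

```text
15.5167 [-0.4  0.3 -3.2] [ 0.02 -0.15 -0.05] [ 0.5294 -0.2439  0.0646]
```

View pics/h5s.png

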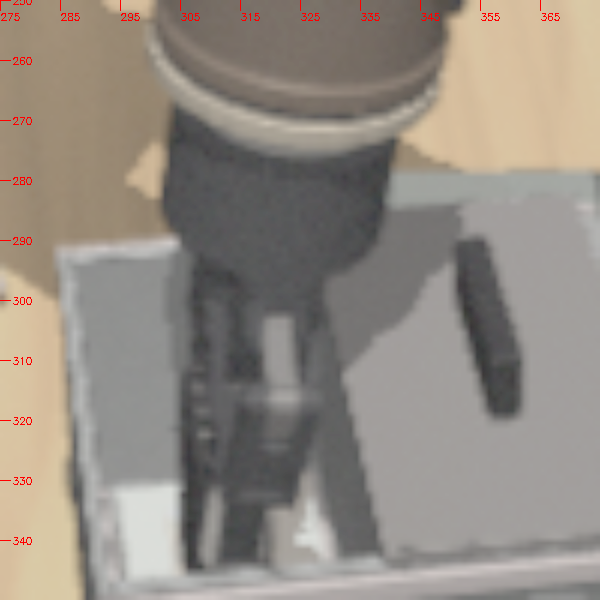

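The battery is deep in the slot, the fingers are free, and the gripper body at side (318,285) clears the cover. Easing it down to the slot floor.

Call:
{"method": "arm_command", "body": {"increments": [[[-0.1,0,0.7,0,0,0,-1],[-0.2,0,1.4,0,0,0,-1],[-0.3,0,2,0,0,0,-1],[-0.4,0,2.6,0,0,0,-1],[-0.4,0,3.2,0,0,0,-1],[-0.5,0,3.6,0,0,0,-1],[-0.5,0,4,0,0,0,-1],[-0.6,0,4.4,0,0,0,-1]]]}}

```text
time: 16.23
position: [0.5294, -0.2439, 0.0609]
ee_rot: [-0.072, -0.039, 0.997, -0.003]
force: [-3.7, 3.2, 23.3]
gripper_width: 0.0494
```

```bash
python3 st.py
```

```text
16.2333 [-3.7  3.2 23.3] [ 0.66  1.13 -0.09] [ 0.5294 -0.2439  0.0609]
```

It is seated: contact at TCP z 0.061, 30 mm below the socket-top contact, which equals the slot depth. Releasing.

Call:
{"method": "arm_command", "body": {"increments": [[[0,0,-0.3,0,0,0,1],[0,0,-0.3,0,0,0,1],[0,0,-0.3,0,0,0,1],[0,0,-0.3,0,0,0,1],[0,0,-0.3,0,0,0,1],[0,0,-0.3,0,0,0,1],[0,0,-0.3,0,0,0,1],[0,0,-0.3,0,0,0,1]]]}}

```text
time: 16.9
position: [0.5294, -0.2439, 0.0612]
ee_rot: [-0.072, -0.039, 0.997, -0.003]
force: [0.5, -0.1, -0.9]
gripper_width: 0.0854
```

```bash
python3 st.py
python3 - <<'E'
from look import *
inc([.5294+.139*.0,-.2439,.16],yawtilt(4.7,-8))
E
```

```text
16.9 [ 0.5 -0.1 -0.9] [ 0.04 -0.09 -0.01] [ 0.5294 -0.2439  0.0612]
t 16.9 pos [ 0.5294 -0.2439  0.0612] F [ 0.5 -0.1 -0.9] w 0.0854 q [-0.44  0.66  1.78 -0.1   0.83 -2.02]
inc mm [ 14.2   0.  -97.8] rot [ 0.001 -0.005 -0.004] rows>= 2.369923076373307 0.051091444744723595
```

Call:
{"method": "arm_command", "body": {"increments": [[[1,0,-8,0,0,0,1],[3,0,-20,0,0,0,1],[6,0,-40,0,0,0,1],[9,0,-62,0,0,0,1],[12,0,-84,0,0,0,1],[16,0,-108,0,0,0,1],[19,0,-132,0,0,0,1],[22,0,-150,0,0,0,1]]]}}

```text
time: 17.57
position: [0.5297, -0.2442, 0.2162]
ee_rot: [-0.071, -0.039, 0.997, -0.003]
force: [0.4, -0.1, -0.5]
gripper_width: 0.0857
```

```bash
python3 st.py
python3 - <<'E'
from look import *
shot('side','pics/h6s.png',275,250,130,110,6)
inc([.70,-.23,.21],yawtilt(4.7,0))
inc([.70,-.23,.21],yawtilt(4.7,-25))
E
```

```text
17.5667 [ 0.4 -0.1 -0.5] [ 0.04 -0.14  0.02] [ 0.5297 -0.2442  0.2162]
t 17.62 pos [ 0.531  -0.2448  0.2191] F [ 2.8 -1.4  4.5] w 0.0855 q [-0.44  0.47  1.66 -0.08  1.13 -2.05]
inc mm [-169.3    1.6  -14.4] rot [-0.002 -0.139 -0.004] rows>= 4.075231983757847 1.111355244903032
t 17.62 pos [ 0.531  -0.2448  0.2191] F [ 2.8 -1.4  4.5] w 0.0855 q [-0.44  0.47  1.66 -0.08  1.13 -2.05]
inc mm [-169.3    1.6  -14.4] rot [-0.001  0.298 -0.005] rows>= 4.075231983757847 2.3812952499241997
```

View pics/h6s.png

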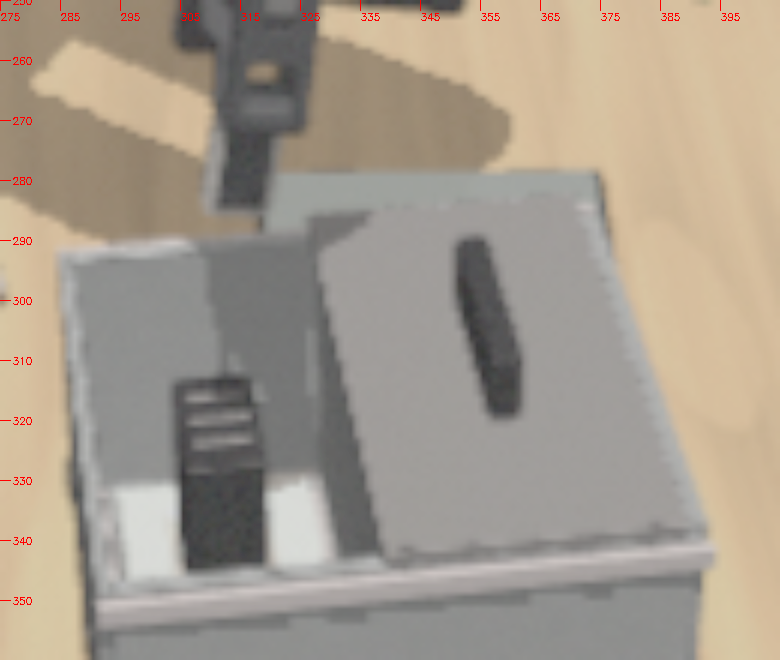

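The battery stands upright in the slot, top face at side (310,320). Now the cover: I'll move behind the bar with the fingers shut.

Run:
```python
from look import *
inc([.668,-.229,.20],yawtilt(4.7,0))
```

```text
t 17.62 pos [ 0.531  -0.2448  0.2191] F [ 2.8 -1.4  4.5] w 0.0855 q [-0.44  0.47  1.66 -0.08  1.13 -2.05]
inc mm [-1.392e+02  5.100e+00 -1.000e-01] rot [-0.002 -0.139 -0.004] rows>= 3.339897854219477 1.111355244903032
```

Call:
{"method": "arm_command", "body": {"increments": [[[-15,1,0,0,-0.03,0,-1],[-35,2,0,0,-0.06,0,-1],[-60,3,0,0,-0.1,0,-1],[-85,4,0,0,-0.139,0,-1],[-110,5,0,0,-0.139,0,-1],[-130,5,0,0,-0.139,0,-1],[-139,5,0,0,-0.139,0,-1],[-139,5,0,0,-0.139,0,-1]]], "newtons": 40}}

```text
time: 18.28
position: [0.6697, -0.2283, 0.1983]
ee_rot: [0.0, -0.039, 0.999, -0.001]
force: [-1.3, 0.2, 0.9]
gripper_width: 0.0002
```

Run:
```python
from look import *
inc([.668,-.229,.135],yawtilt(4.7,0))
```

```text
t 18.28 pos [ 0.6697 -0.2283  0.1983] F [-1.3  0.2  0.9] w 0.0002 q [-0.37  0.59  1.48 -0.    1.07 -2.02]
inc mm [ 1.8 -0.4 63.3] rot [-0.002  0.001 -0.003] rows>= 1.5194555535154388 0.029931784026750723
```

Call:
{"method": "arm_command", "body": {"increments": [[[0,0,6,0,0,0,-1],[1,0,16,0,0,0,-1],[1,0,28,0,0,0,-1],[1.5,0,40,0,0,0,-1],[1.5,0,52,0,0,0,-1],[1.5,0,59,0,0,0,-1],[1.5,0,62,0,0,0,-1],[1.5,0,63,0,0,0,-1]]]}}

```text
time: 18.95
position: [0.6678, -0.2285, 0.1344]
ee_rot: [-0.0, -0.039, 0.999, -0.001]
force: [0.1, 0.4, 1.5]
gripper_width: 0.0002
```

Run:
```python
from look import *
shot('side','pics/k1s.png',285,230,130,110,6)
inc([.555,-.2385,.135],yawtilt(4.7,0))
```

```text
t 19.0 pos [ 0.6681 -0.2286  0.1349] F [0.5 0.2 0.5] w -0.0 q [-0.37  0.65  1.54 -0.    0.95 -2.02]
inc mm [113.6  -1.   -0.2] rot [-0.002  0.    -0.003] rows>= 2.7238558015058065 0.02860043682279682
```

View pics/k1s.png

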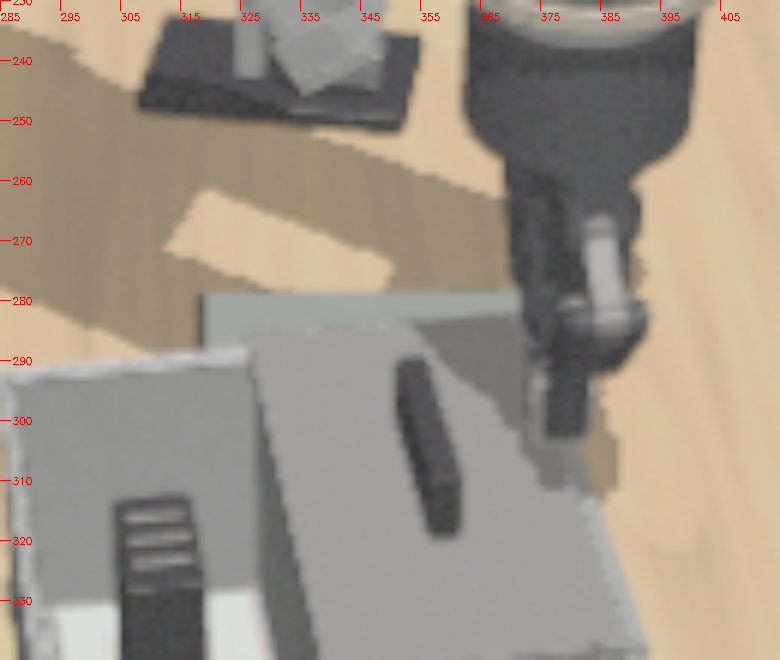

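The shut fingers stand behind the bar: tips at side (378,302), bar at (356,305). Pushing.

Call:
{"method": "arm_command", "body": {"increments": [[[6,0,0,0,0,0,-1],[14,0,0,0,0,0,-1],[22,0,0,0,0,0,-1],[30,0,0,0,0,0,-1],[38,0,0,0,0,0,-1],[47,0,0,0,0,0,-1],[56,0,0,0,0,0,-1],[65,-0.5,0,0,0,0,-1]]]}}

```text
time: 19.67
position: [0.6025, -0.2342, 0.1351]
ee_rot: [0.0, -0.039, 0.999, -0.001]
force: [2.2, 1.4, 1.3]
gripper_width: 0.0003
```

Call:
{"method": "arm_command", "body": {"increments": [[[6,0,0,0,0,0,-1],[12,0,0,0,0,0,-1],[18,0,0,0,0,0,-1],[24,0,0,0,0,0,-1],[30,0,0,0,0,0,-1],[35,0,0,0,0,0,-1],[39,0,0,0,0,0,-1],[42,0,0,0,0,0,-1]]]}}

```text
time: 20.33
position: [0.5603, -0.2376, 0.1351]
ee_rot: [0.0, -0.039, 0.999, -0.001]
force: [1.4, 0.4, 0.9]
gripper_width: -0.0002
```

```bash
python3 st.py
python3 - <<'E'
from look import *
shot('side','pics/k2s.png',275,230,130,110,6)
E
```

```text
20.3333 [1.4 0.4 0.9] [ 0.   -0.26  0.05] [ 0.5603 -0.2376  0.1351]
```

View pics/k2s.png

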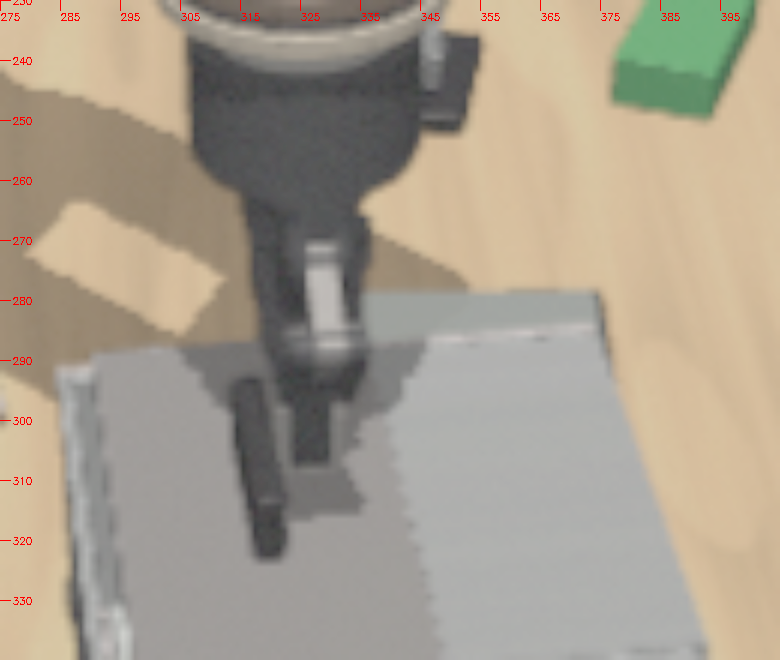

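The cover is moving over the battery; bar now at side (319,308), with about 10 mm left to the stop. Pushing slowly.

Call:
{"method": "arm_command", "body": {"increments": [[[2,0,0,0,0,0,-1],[4,0,0,0,0,0,-1],[5.5,0,0,0,0,0,-1],[7,0,0,0,0,0,-1],[8,0,0,0,0,0,-1],[9,0,0,0,0,0,-1],[10,0,0,0,0,0,-1],[11,0,0,0,0,0,-1]]]}}

```text
time: 21.05
position: [0.5488, -0.2385, 0.135]
ee_rot: [0.0, -0.039, 0.999, -0.001]
force: [2.3, -0.5, -0.3]
gripper_width: -0.0
```

Call:
{"method": "arm_command", "body": {"increments": [[[0.8,0,0,0,0,0,-1],[1.6,0,0,0,0,0,-1],[2.4,0,0,0,0,0,-1],[3.2,0,0,0,0,0,-1],[3.8,0,0,0,0,0,-1],[4.4,0,0,0,0,0,-1],[4.7,0,0,0,0,0,-1],[5,0,0,0,0,0,-1]]]}}

```text
time: 21.72
position: [0.547, -0.2388, 0.1353]
ee_rot: [0.003, -0.039, 0.999, -0.001]
force: [24.7, 8.3, -13.5]
gripper_width: 0.0002
```

```bash
python3 st.py
python3 - <<'E'
from look import *
shot('side','pics/k3s.png',275,250,130,110,6)
E
```

```text
21.7167 [ 24.7   8.3 -13.5] [ 1.19 -4.1  -0.02] [ 0.547  -0.2388  0.1353]
```

View pics/k3s.png

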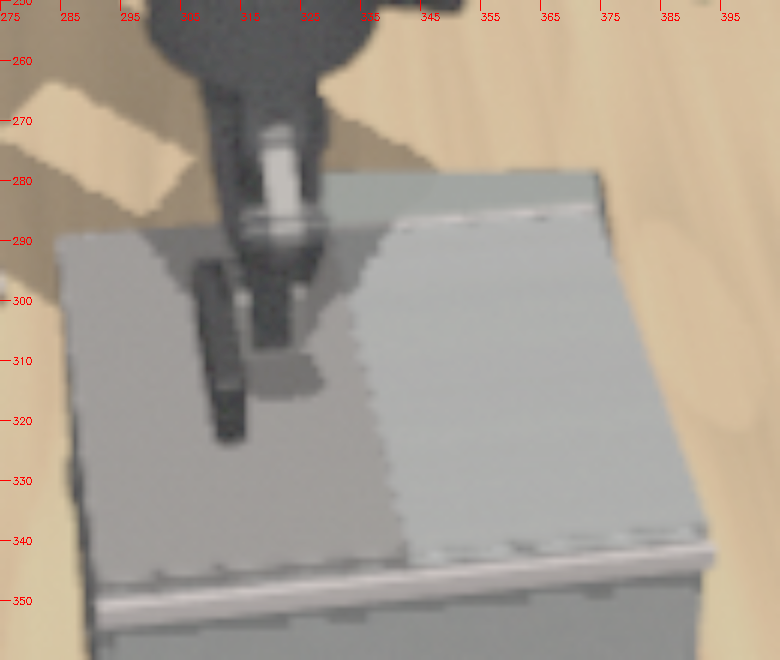

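The stop is reached, with 25 N of resistance. The bar is at about x = 0.530, the shut position, and the cover's -x edge is flush with the dock at side (285,290). Backing off and rising.

Call:
{"method": "arm_command", "body": {"increments": [[[-4,0,0,0,0,0,-1],[-10,0,0,0,0,0,-1],[-18,0,0,0,0,0,-1],[-24,0,-6,0,0,0,-1],[-26,0,-20,0,0,0,-1],[-26,0,-45,0,0,0,-1],[-26,0,-75,0,0,0,-1],[-26,0,-100,0,0,0,-1]]]}}

```text
time: 22.43
position: [0.5726, -0.2365, 0.2373]
ee_rot: [0.003, -0.039, 0.999, -0.001]
force: [0.7, -0.4, 1.4]
gripper_width: 0.0001
```

Call:
{"method": "arm_command", "body": {"increments": [[[0,10,-10,0,0,0,-1],[0,35,-20,0,0,0,-1],[0,65,-30,0,0,0,-1],[0,100,-40,0,0,0,-1],[0,135,-40,0,0,0,-1],[0,165,-40,0,0,0,-1],[0,190,-40,0,0,0,-1],[0,200,-40,0,0,0,-1]]]}}

```text
time: 23.1
position: [0.556, -0.0336, 0.2768]
ee_rot: [0.003, -0.04, 0.999, -0.001]
force: [-0.0, -0.8, -0.1]
gripper_width: 0.0001
```

```bash
python3 st.py
python3 - <<'E'
from look import *
for n in("side","top"):
    c=optics.capture(n); cv2.imwrite(f"pics/f_{n}.png",c["pixels"][:,:,::-1])
shot('side','pics/k4s.png',275,250,130,110,6)
E
```

```text
23.1 [-0.  -0.8 -0.1] [ 0.05 -0.07  0.02] [ 0.556  -0.0336  0.2768]
```

View pics/k4s.png

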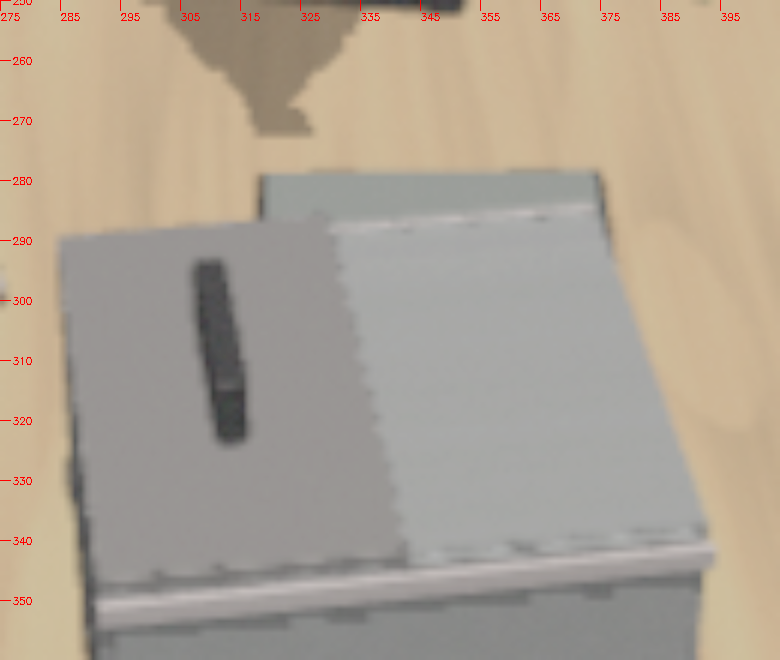

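View pics/f_side.png

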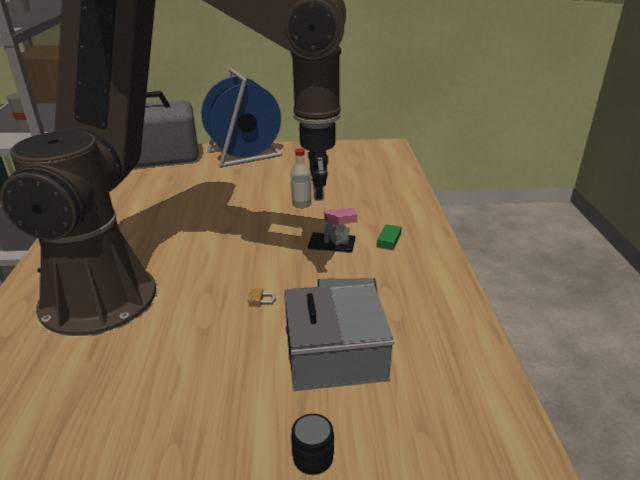

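View pics/f_top.png

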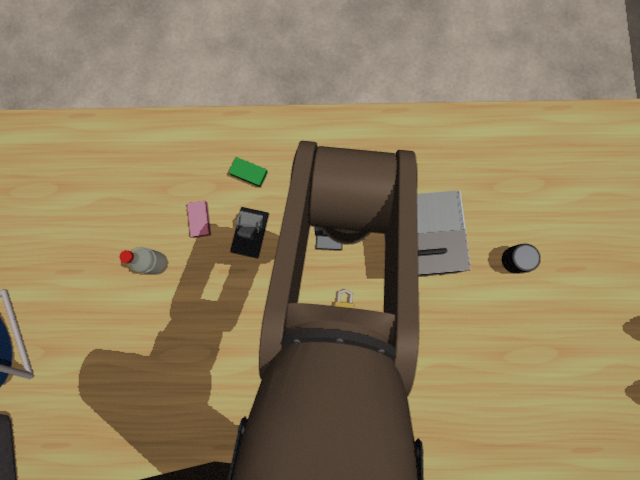

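The cover is shut flush over the bay, bar at side (311,308). The bottle, padlock, lens, phone and decoys are at their first pixels, and the robot is clear. Handing in.

```bash
python3 -c "
from plant import sign_off
print(sign_off())"
```

```text
the job is handed in; nothing more can be done
None
```

I took the battery out of its holder and lowered it upright into the socket slot until it rested on the slot floor. I then released it, slid the dust cover to its shut stop and handed the job in at about 23 s of the 72 s.

- **Seating:** the battery met the slot floor 30 mm below where it had first touched the socket top, which equals the slot depth. After release the side view showed it standing upright in the slot. The cover then slid over it with only about 2 N of resistance.
- **Cover:** it stopped against about 25 N, with the bar at x ≈ 0.530 m, the shut position. Its edge is flush with the dock in the side view.
- **Surroundings:** the bottle and lens are at their starting pixels in both views. The padlock's body and the phone are partly hidden by the arm in the last top picture, but what shows of them (all of the padlock in the side view) has not moved. The robot was clear and touching nothing.
- **What disagreed:** the two cameras placed the slot about 6 mm apart in y (-0.242 m top, -0.248 m side). The first tries landed on the socket top, with up to 50 N at the wrist. The slot was found by feel in between, with the tool at y ≈ -0.244 m.
- **Change on the way:** joint 4 came close to its limit during the reach, so I gripped the battery 8° off its axis and corrected for that when placing it.

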